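# Close up the sagger and pack the last two lids

## Task

Finish packing the round sagger for the kiln: close up the lids that stand loosely in it and add the two from the ware board, so that all seven lie flat on its floor in one layer, one in the middle and six close round it, knobs up and none riding on another or on the wall. The ware is brittle biscuit, so set the lids down gently rather than letting them drop into the sagger, and leave the horse, jar, bowl, cup, brush and kiln props where they stand.

Things in the scene. Friction and masses are not known exactly. Their poses are not given: they have to be found in the camera images.
- sagger: shallow round tray of buff fireclay (a sagger, for firing), white inside, standing fixed on the table; 215 mm across outside, 195 mm across inside (upright wall 10 mm thick), 34 mm high, floor 10 mm thick, so 24 mm deep inside. Inside it is only 3 mm wider than three lids side by side: seven lids just fit in one layer, one in the middle and six round it. Origin: centre of the underside, on the table; z up
- board: wooden ware board 360 x 120 x 18 mm, fixed, with two of the lids and a small jar on it; it lies to the left or to the right of the sagger. Origin: centre of the underside, long side along x
- lid_0: unglazed terracotta jar lid (all seven are alike): flat disc 64 mm across and 11 mm thick, both edges bevelled 1.5 mm, with an upright round knob 20 mm across and 22 mm high in the middle of its top (33 mm high in all); 55 to 100 g, slides easily on the sagger floor when dragged or pushed by its knob. Origin: centre of the underside, z up through the knob; starts near the middle of the sagger
- lid_1: unglazed terracotta jar lid (all seven are alike): flat disc 64 mm across and 11 mm thick, both edges bevelled 1.5 mm, with an upright round knob 20 mm across and 22 mm high in the middle of its top (33 mm high in all); 55 to 100 g, slides easily on the sagger floor when dragged or pushed by its knob. Origin: centre of the underside, z up through the knob; starts against the wall of the sagger, apart from its neighbours
- lid_2: unglazed terracotta jar lid (all seven are alike): flat disc 64 mm across and 11 mm thick, both edges bevelled 1.5 mm, with an upright round knob 20 mm across and 22 mm high in the middle of its top (33 mm high in all); 55 to 100 g, slides easily on the sagger floor when dragged or pushed by its knob. Origin: centre of the underside, z up through the knob; starts against the wall of the sagger, apart from its neighbours
- lid_3: unglazed terracotta jar lid (all seven are alike): flat disc 64 mm across and 11 mm thick, both edges bevelled 1.5 mm, with an upright round knob 20 mm across and 22 mm high in the middle of its top (33 mm high in all); 55 to 100 g, slides easily on the sagger floor when dragged or pushed by its knob. Origin: centre of the underside, z up through the knob; starts against the wall of the sagger, apart from its neighbours
- lid_4: unglazed terracotta jar lid (all seven are alike): flat disc 64 mm across and 11 mm thick, both edges bevelled 1.5 mm, with an upright round knob 20 mm across and 22 mm high in the middle of its top (33 mm high in all); 55 to 100 g, slides easily on the sagger floor when dragged or pushed by its knob. Origin: centre of the underside, z up through the knob; starts against the wall of the sagger, apart from its neighbours
- lid_5: unglazed terracotta jar lid (all seven are alike): flat disc 64 mm across and 11 mm thick, both edges bevelled 1.5 mm, with an upright round knob 20 mm across and 22 mm high in the middle of its top (33 mm high in all); 55 to 100 g, slides easily on the sagger floor when dragged or pushed by its knob. Origin: centre of the underside, z up through the knob; starts on the ware board, nearer the robot
- lid_6: unglazed terracotta jar lid (all seven are alike): flat disc 64 mm across and 11 mm thick, both edges bevelled 1.5 mm, with an upright round knob 20 mm across and 22 mm high in the middle of its top (33 mm high in all); 55 to 100 g, slides easily on the sagger floor when dragged or pushed by its knob. Origin: centre of the underside, z up through the knob; starts on the ware board, nearer its middle
- wheel: banding wheel (small turntable on a foot), fixed here, 164 mm across and 62 mm high, on the other side of the sagger from the ware board. Origin: centre of the underside
- horse: white horse figure with orange-red trim, 150 mm tall, about 140 mm long, standing on the banding wheel. Origin: underside; head to x
- jar: small round terracotta jar without lid, 68 mm across and 68 mm high, on the far end of the ware board. Origin: underside
- bowl: terracotta bowl of orange-red glaze, 140 mm across and 40 mm high, beyond the sagger. Origin: underside
- cup: white cup, 72 mm across and 85 mm high, beyond the sagger. Origin: underside
- brush: brush lying across the glaze bowl, 225 mm long, 10 mm thick. Origin: middle of the handle, handle along x
- prop_0: round kiln prop (fireclay post) 40 mm across and 50 mm high, beyond the sagger. Origin: underside
- prop_1: round kiln prop like the other, between robot and sagger. Origin: underside
Not all that is in view belongs to the job. Leave any grey or turquoise look-alike of the lid_1 alone.

How it is judged:
At the end, for the whole second after the job is handed in: All seven lids lie inside the sagger (each centre within 75 mm of its middle) with their undersides on its floor (within 2.5 mm above it), level within 0.06 rad, knobs up, released and at rest (horizontal distance between each of lid_0, lid_1, lid_2, lid_3, lid_4, lid_5, lid_6 and sagger below 0.075 m and z of lid_0 in the frame of sagger between 0.007 and 0.0125 m and angle between each of lid_0, lid_1, lid_2, lid_3, lid_4, lid_5, lid_6's own z axis and vertical below 0.06 rad and linear speed of each of lid_0, lid_1, lid_2, lid_3, lid_4, lid_5, lid_6 below 0.02 m/s and z of lid_1 in the frame of sagger between 0.007 and 0.0125 m and z of lid_2 in the frame of sagger between 0.007 and 0.0125 m and z of lid_3 in the frame of sagger between 0.007 and 0.0125 m and z of lid_4 in the frame of sagger between 0.007 and 0.0125 m and z of lid_5 in the frame of sagger between 0.007 and 0.0125 m and z of lid_6 in the frame of sagger between 0.007 and 0.0125 m); the robot touches nothing.
It fails at once if the horse, jar, bowl, cup, brush or a kiln prop was moved more than 30 mm, or the horse tipped (distance of any of horse, jar, bowl, cup, brush, prop_0, prop_1 from where it was at the start of the episode above 0.03 m or angle between horse's own z axis and vertical above 0.3 rad).
It fails at once if a lid was dropped or flung in the sagger: it moved faster than 0.5 m/s there ((horizontal distance between lid_0 and sagger below 0.1 m and z of lid_0 in the frame of sagger below 0.04 m and linear speed of lid_0 above 0.5 m/s) or (horizontal distance between lid_1 and sagger below 0.1 m and z of lid_1 in the frame of sagger below 0.04 m and linear speed of lid_1 above 0.5 m/s) or (horizontal distance between lid_2 and sagger below 0.1 m and z of lid_2 in the frame of sagger below 0.04 m and linear speed of lid_2 above 0.5 m/s) or (horizontal distance between lid_3 and sagger below 0.1 m and z of lid_3 in the frame of sagger below 0.04 m and linear speed of lid_3 above 0.5 m/s) or (horizontal distance between lid_4 and sagger below 0.1 m and z of lid_4 in the frame of sagger below 0.04 m and linear speed of lid_4 above 0.5 m/s) or (horizontal distance between lid_5 and sagger below 0.1 m and z of lid_5 in the frame of sagger below 0.04 m and linear speed of lid_5 above 0.5 m/s) or (horizontal distance between lid_6 and sagger below 0.1 m and z of lid_6 in the frame of sagger below 0.04 m and linear speed of lid_6 above 0.5 m/s)).
It also fails if it takes over 72 s, if anything falls off the work surface, if the arm or the gripper's body presses on something with over 40 N, if the wrist force passes 120 N, or if a joint passes its speed limit or range.

## Robot

A 7-joint arm with a two-finger parallel gripper is mounted at the origin on the work surface. World frame = base frame: x ahead of the robot, y to its left, z up, the work surface at z = 0. Lengths are in m, angles in rad, forces in N, time in s.
With the tool pointing down it reaches from about 0.4 to 0.85 m from the base axis. Payload 10.4 kg.
Tool frame: the origin (TCP) lies midway between the tips of the shut fingers; the grasp point (between the pads) lies 19 mm behind it; z points along the fingers, y is the line along which they close (so a half turn about z gives the same grasp; the last joint's range is limited). The gripper opens to 87 mm and grips with 3 to 60 N. Pads are 19 mm wide; open, the fingers measure 117 mm over their backs; the gripper's body (75 mm by 190 mm) begins 51 mm behind the grasp point.
Start: joints at [1.314, 0.332, -0.065, 1.46, 0.022, 1.35, -0.088], TCP at [0.145, -0.608, 0.223] pointing down, gripper open.
Joint ranges: [-2.6, 2.6], [-0.5, 2.12], [-1.47, 1.34], [0.16, 2.42], [-1.27, 4.41], [0.06, 2.06], [-2.6, 2.6]. Speed limits (rad/s): [2.22, 2.22, 2.79, 2.79, 3.14, 3.14, 3.14].

## Interface

Orientations are given as a unit quaternion [x, y, z, w].
In Python, from bench import sensors, eyes, order gives the robot as it stands.
- The arm moves only by the tool arm_command, never from a script. Its argument "steps" is a list of rows, each an object with "rot": the turn, a rotation vector about the world's x, y, z in degrees, a list of three; "slide": the shift along the world's x, y, z in m, a list of three; "grip": the opening, from 0 (shut) to 1 (fully open). A call has exactly 8 rows; each row shifts and turns the commanded pose from where the row before left it; what a row does not reach is not made up. A row lasts 1/8 s, in which the tool goes at most 62.5 mm and 10.7 degrees, less where a joint would pass 70% of its speed; a pose out of reach is approached as far as the arm can. A call with a gripper value outside its range is refused whole. The fingers move at their own pace and stop on an object; "newtons" is the grip in N (left out, the last holds). Time passes only in rows, so rows that do not move let the fingers close, or fill a call up. It gives the time, the measured TCP pose, the force, the opening and the grip force at its end, in the units of the state.
- sensors.read_state(): the state, without advancing time (a new reading comes with each control period).
- eyes.camera(name): name is "scene" or "top" or "wrist"; returns a dict with "pixels" (384x512x3 uint8, red, green, blue), "intrinsics" (3x3 intrinsics, pixels), "pose" (4x4, takes a point from camera to world coordinates). Camera axes: x right, y down, z forward; pixel columns grow to the right and rows downward; lengths in m; the calibration is good to about 2 mm. The wrist camera is an equidistant fisheye: a pixel r from the principal point sees the ray r / f radians off the axis. A picture is of the moment at which its call begins. There is no depth.
- order.close_job(): hands the job in; it is judged then, once.
Trained networks look in a picture, given as the dict that the camera call returned (one of the last four; its "shot" number tells which), for a name from the list of things; names that differ only in an ending like _2 or _b are one class to them, and where a whole thing is asked for, a point or a joint stands for the part that bears it (a point fixed in the world has none). Each returns a list of dicts, best first, with "conf" (0 to 1); they miss things now and then, are a little off and sometimes report something else, mostly with a low value. They report only what shows in the picture. A call takes as long as a camera call. They do not tell look-alikes from the thing itself.
- eyes.look_for(name, picture): "bbox" ([left, top, right, bottom] in pixels, round what is visible of it).
The state is a dict: "time": time; "joint_positions": joint angles; "joint_vel": joint speeds; "joint_torque": joint torques, N m; "ee_pos": TCP position; "eef_rot": TCP orientation; "ft_force": force on the tool from outside, world axes, zero at the start; "torque": the same for the moment, N m; "width": finger opening in m; "grip_force": force on a finger pad.
Only numpy, scipy, OpenCV 4.12 (cv2) and the standard library are available. Lean on these libraries where they do the work, as an engineer would, in place of code of your own. Each camera call takes 0.05 s, during which the arm holds its last target. There are 200 camera calls.

## Working session

There is one attempt and no reset: what is moved stays moved. The work goes in short steps, Python scripts to look and compute and a tool call to move; the robot and the scene stay as the last step left them, time stands still between calls to the robot, and variables do not carry over. Pictures are saved under pics/ and viewed, at most 10 in all, crops included, and the job is handed in when it is done.

Besides the shell and the picture viewer there is one more tool, called as name(argument=value, ...) on one line, values as JSON. arm_command: Moves the arm, as the interface text tells. Its arguments: {"type":"object","properties":{"steps":{"type":"array","items":{"type":"object","properties":{"rot":{"type":"array","items":{"type":"number"}},"slide":{"type":"array","items":{"type":"number"}},"grip":{"type":"number"}}}},"newtons":{"type":"number"}},"required":["steps"]}

```bash
mkdir -p pics; ls; cat > h.py <<'E'
import numpy as np, cv2
from bench import sensors, eyes, order
def save(p,n,crop=None,scale=1):
    im=p["pixels"]
    if crop: im=im[crop[1]:crop[3],crop[0]:crop[2]]
    cv2.imwrite(f"pics/{n}.png",cv2.resize(im[:,:,::-1],None,fx=scale,fy=scale))
def px2w(p,u,v,z):
    "pinhole pixel -> world at height z"
    K=np.array(p["intrinsics"]);T=np.array(p["pose"])
    d=T[:3,:3]@np.linalg.solve(K,[u,v,1.]);o=T[:3,3]
    return o+d*(z-o[2])/d[2]
def w2px(p,X):
    K=np.array(p["intrinsics"]);T=np.array(p["pose"])
    c=T[:3,:3].T@(np.array(X)-T[:3,3]);q=K@c
    return q[:2]/q[2]
E
python3 - <<'E'
from h import *
s=sensors.read_state();print({k:np.round(v,3).tolist() for k,v in s.items()})
p=eyes.camera("top");save(p,"top0",scale=1.5)
print(np.round(p["intrinsics"],1).tolist(),np.round(p["pose"],3).tolist())
for n in ["lid_1","sagger","jar","prop_0","horse","board"]:
    print(n,[(np.round(d["bbox"]).tolist(),round(d["conf"],2)) for d in eyes.look_for(n,p)][:12])
p=eyes.camera("scene");save(p,"scene0",scale=1.2)
E
```

```text
pics
{'time': 0.0, 'joint_positions': [1.314, 0.333, -0.065, 1.461, 0.022, 1.35, -0.089], 'joint_vel': [0.0, 0.001, -0.0, 0.0, -0.002, -0.0, 0.001], 'joint_torque': [-0.001, -62.325, 0.024, -38.988, -0.061, 0.04, 0.0], 'ee_pos': [0.145, -0.608, 0.222], 'eef_rot': [0.993, 0.117, -0.0, -0.001], 'ft_force': [0.324, 0.067, 0.37], 'torque': [-0.028, 0.018, -0.031], 'grip_force': 0.0, 'width': 0.087}
[[499.8, 0.0, 250.7], [0.0, 499.8, 190.0], [0.0, 0.0, 1.0]] [[0.005, -0.997, 0.08, 0.423], [-1.0, -0.003, 0.021, -0.028], [-0.021, -0.08, -0.997, 1.213], [0.0, 0.0, 0.0, 1.0]]
lid_1 [([206.0, 257.0, 232.0, 279.0], 0.95), ([377.0, 209.0, 404.0, 238.0], 0.93), ([267.0, 171.0, 291.0, 195.0], 0.91), ([355.0, 278.0, 379.0, 302.0], 0.9), ([368.0, 162.0, 394.0, 194.0], 0.87), ([213.0, 158.0, 240.0, 184.0], 0.78), ([238.0, 168.0, 270.0, 192.0], 0.74), ([247.0, 141.0, 273.0, 167.0], 0.73), ([153.0, 241.0, 183.0, 269.0], 0.71), ([231.0, 193.0, 258.0, 219.0], 0.56)]
sagger [([209.0, 134.0, 300.0, 226.0], 0.62)]
jar [([353.0, 112.0, 380.0, 141.0], 0.76)]
prop_0 [([236.0, 77.0, 255.0, 99.0], 0.76), ([305.0, 254.0, 324.0, 272.0], 0.65), ([340.0, 108.0, 411.0, 265.0], 0.29)]
horse [([99.0, 138.0, 134.0, 204.0], 0.62), ([298.0, 77.0, 330.0, 115.0], 0.45), ([266.0, 170.0, 289.0, 194.0], 0.22)]
board [([338.0, 110.0, 413.0, 264.0], 0.87)]
```

View pics/top0.png

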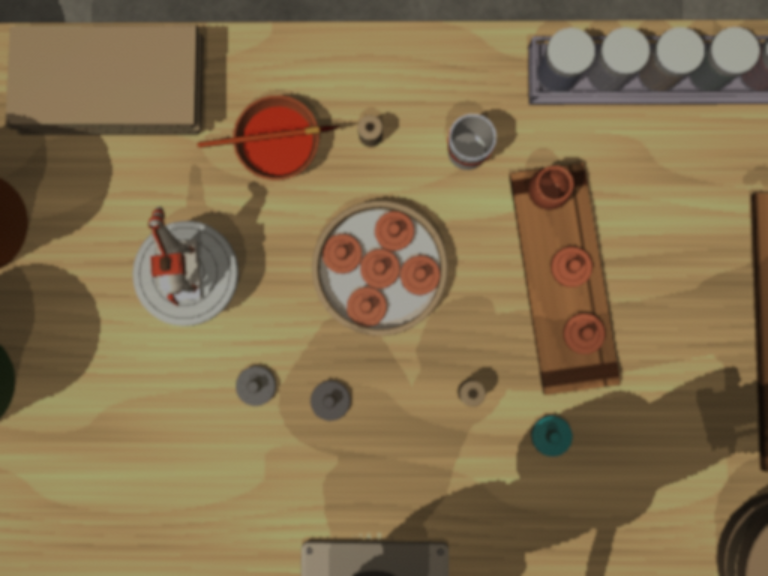

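View pics/scene0.png

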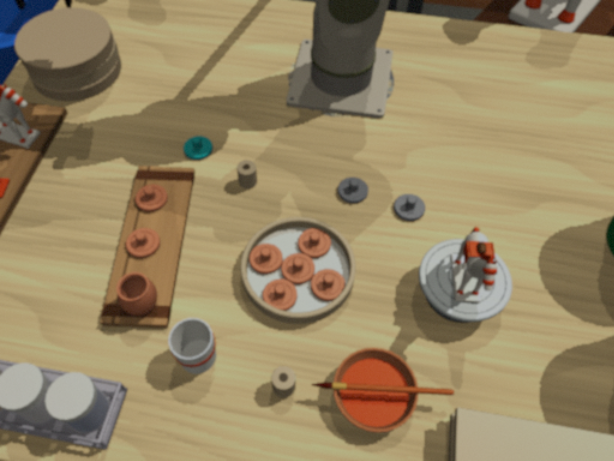

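The top view shows the sagger at about (254,178) with five lids, and the board lids at about (381,178) and (390,222). The look-alikes are two grey ones at (171,257) and (220,266) and a turquoise one at (367,290). The horse is on the left, and the props are at (246,86) and (315,262).

```bash
cat >> h.py <<'E'
def seg(p):
    hsv=cv2.cvtColor(p["pixels"],cv2.COLOR_RGB2HSV)
    return ((hsv[...,0]<12)|(hsv[...,0]>172))&(hsv[...,1]>110)&(hsv[...,2]>60)
E
python3 - <<'E'
from h import *
p=eyes.camera("top")
m=seg(p).astype(np.uint8)
n,l,st,c=cv2.connectedComponentsWithStats(cv2.morphologyEx(m,cv2.MORPH_OPEN,np.ones((3,3))))
for i in range(1,n):
    if st[i,4]>150: print(st[i].tolist(),np.round(px2w(p,*c[i],.018),3).tolist())
for d in eyes.look_for("lid_1",p):
    b=d["bbox"];print(np.round(b).tolist(),np.round(px2w(p,(b[0]+b[2])/2,(b[1]+b[3])/2,.02),3),round(d["conf"],2))
# sagger rim circle (outer at z=.034)
for nm,b in [("sag",(209,134,300,226)),("prop",(305,254,324,272))]:
    print(nm,px2w(p,(b[0]+b[2])/2,(b[1]+b[3])/2,.034).round(3))
print(np.round(p["pose"],3)[:3,3])
E
```

```text
[133, 64, 80, 55, 2358] [0.762, 0.162, 0.018]
[352, 110, 31, 30, 695] [0.679, -0.283, 0.018]
[215, 141, 78, 76, 2690] [0.549, -0.009, 0.018]
[101, 163, 22, 21, 291] [0.554, 0.335, 0.018]
[367, 164, 28, 28, 619] [0.55, -0.313, 0.018]
[375, 208, 29, 28, 635] [0.444, -0.332, 0.018]
[233.0, 191.0, 258.0, 218.0] [0.483 0.01  0.02 ] 0.92
[216.0, 158.0, 239.0, 184.0] [0.564 0.053 0.02 ] 0.9
[378.0, 208.0, 401.0, 242.0] [ 0.436 -0.332  0.02 ] 0.84
[207.0, 256.0, 232.0, 282.0] [0.331 0.07  0.02 ] 0.82
[156.0, 243.0, 183.0, 269.0] [0.362 0.191 0.02 ] 0.82
[356.0, 275.0, 381.0, 300.0] [ 0.289 -0.279  0.02 ] 0.79
[248.0, 142.0, 273.0, 166.0] [ 0.606 -0.026  0.02 ] 0.67
[267.0, 170.0, 293.0, 197.0] [ 0.534 -0.073  0.02 ] 0.63
[368.0, 162.0, 394.0, 194.0] [ 0.548 -0.313  0.02 ] 0.63
[239.0, 164.0, 268.0, 192.0] [ 0.548 -0.009  0.02 ] 0.55
[297.0, 78.0, 330.0, 117.0] [ 0.744 -0.154  0.02 ] 0.47
sag [ 0.542 -0.012  0.034]
prop [ 0.347 -0.153  0.034]
[ 0.423 -0.028  1.213]
```

arm_command(steps=[{"slide": [0.034, 0.05, 0], "grip": 0.5}, {"slide": [0.034, 0.05, 0]}, {"slide": [0.034, 0.05, 0]}, {"slide": [0.034, 0.05, 0]}, {"slide": [0.034, 0.05, 0]}, {"slide": [0.034, 0.05, 0]}, {"slide": [0.034, 0.05, 0]}, {"slide": [0.034, 0.05, 0]}], newtons=15)

```text
schema error: expected keys rot, slide, grip
```

arm_command(steps=[{"slide": [0.03, 0.05, 0]}, {"slide": [0.03, 0.05, 0]}, {"slide": [0.03, 0.05, 0]}, {"slide": [0.03, 0.047, 0]}, {"slide": [0, 0, 0]}, {"slide": [0, 0, 0]}, {"slide": [0, 0, 0]}, {"slide": [0, 0, 0]}])

```text
schema error: expected keys rot, slide, grip
```

```bash
python3 - <<'E'
from h import *
s=sensors.read_state();print({k:np.round(v,4).tolist() for k,v in s.items()})
p=eyes.camera("wrist");save(p,"w0",scale=1.5);np.savez("w0.npz",**{k:p[k] for k in("pixels","intrinsics","pose")})
print(np.round(p["intrinsics"],1).tolist(),np.round(p["pose"],3).tolist())
E
```

```text
{'time': 0.5, 'joint_positions': [1.3144, 0.3322, -0.0647, 1.4601, 0.0216, 1.3499, -0.0885], 'joint_vel': [-0.0005, 0.0006, -0.0006, 0.0007, 0.0015, -0.0024, -0.0005], 'joint_torque': [-0.0007, -62.2566, 0.0246, -38.985, -0.061, 0.0323, 0.0], 'ee_pos': [0.1448, -0.608, 0.2225], 'eef_rot': [0.9932, 0.1166, 0.0, 0.0], 'ft_force': [-0.2297, 0.1226, 0.5957], 'torque': [0.0248, -0.0377, -0.0007], 'grip_force': 0.0, 'width': 0.0869}
[[297.3, 0.0, 256.7], [0.0, 297.3, 194.6], [0.0, 0.0, 1.0]] [[0.232, -0.937, -0.261, 0.217], [-0.973, -0.223, -0.063, -0.592], [0.001, 0.269, -0.963, 0.385], [0.0, 0.0, 0.0, 1.0]]
```

View pics/w0.png

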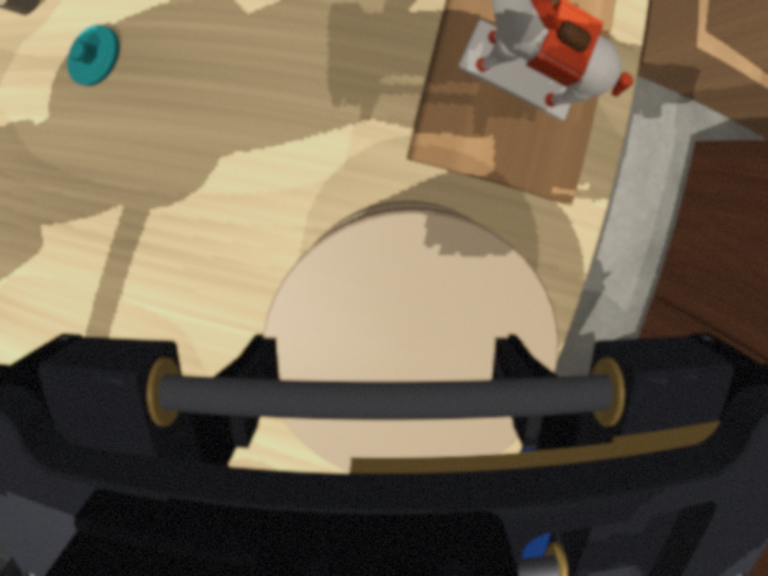

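The arm has not moved, because every row needs all three keys. The wrist view shows that the camera sits ahead of the tool and sees the ground beyond the fingers.

arm_command(steps=[{"rot": [0, 0, 0], "slide": [0.028, 0.05, 0], "grip": 0.5}, {"rot": [0, 0, 0], "slide": [0.028, 0.05, 0], "grip": 0.5}, {"rot": [0, 0, 0], "slide": [0.028, 0.05, 0], "grip": 0.5}, {"rot": [0, 0, 0], "slide": [0.028, 0.05, 0], "grip": 0.5}, {"rot": [0, 0, 0], "slide": [0.028, 0.05, 0], "grip": 0.5}, {"rot": [0, 0, 0], "slide": [0.028, 0.05, 0], "grip": 0.5}, {"rot": [0, 0, 0], "slide": [0.028, 0.05, 0], "grip": 0.5}, {"rot": [0, 0, 0], "slide": [0.028, 0.05, 0], "grip": 0.5}], newtons=15)

```text
time: 1.55
ee_pos: [0.3695, -0.2063, 0.2229]
eef_rot: [0.993, 0.117, 0.0, 0.001]
ft_force: [1.0, -0.2, 0.5]
width: 0.0435
grip_force: 0.0
```

arm_command(steps=[{"rot": [0, 0, 0], "slide": [0.025, 0.05, 0], "grip": 0.5}, {"rot": [0, 0, 0], "slide": [0.025, 0.05, 0], "grip": 0.5}, {"rot": [0, 0, 0], "slide": [0.025, 0.04, 0], "grip": 0.5}, {"rot": [0, 0, 0], "slide": [0.025, 0.038, 0], "grip": 0.5}, {"rot": [0, 0, 0], "slide": [0, 0, 0], "grip": 0.5}, {"rot": [0, 0, 0], "slide": [0, 0, 0], "grip": 0.5}, {"rot": [0, 0, 0], "slide": [0, 0, 0], "grip": 0.5}, {"rot": [0, 0, 0], "slide": [0, 0, 0], "grip": 0.5}])

```text
time: 2.55
ee_pos: [0.4686, -0.0309, 0.2226]
eef_rot: [0.993, 0.116, 0.0, 0.0]
ft_force: [0.3, 1.2, 0.4]
width: 0.0433
grip_force: 0.0
```

```bash
python3 - <<'E'
from h import *
s=sensors.read_state();print({k:np.round(v,4).tolist() for k,v in s.items()})
p=eyes.camera("wrist");save(p,"w1",scale=1.5);np.savez("w1.npz",**{k:p[k] for k in("pixels","intrinsics","pose")})
print(np.round(p["pose"],3).tolist())
E
```

```text
{'time': 2.55, 'joint_positions': [0.6969, 0.0293, -0.7303, 1.821, 0.0209, 1.2988, -1.3774], 'joint_vel': [-0.0029, 0.0011, -0.0071, -0.0024, -0.0013, -0.0012, -0.0034], 'joint_torque': [-0.0342, -32.4517, -0.6766, -38.5855, -0.0287, -0.0648, 0.0096], 'ee_pos': [0.4686, -0.0309, 0.2226], 'eef_rot': [0.9933, 0.1159, 0.0, 0.0003], 'ft_force': [0.2696, 1.1555, 0.4371], 'torque': [-0.025, -0.0316, 0.0207], 'grip_force': 0.0, 'width': 0.0433}
[[0.23, -0.937, -0.261, 0.541], [-0.973, -0.222, -0.063, -0.015], [0.001, 0.269, -0.963, 0.385], [0.0, 0.0, 0.0, 1.0]]
```

View pics/w1.png

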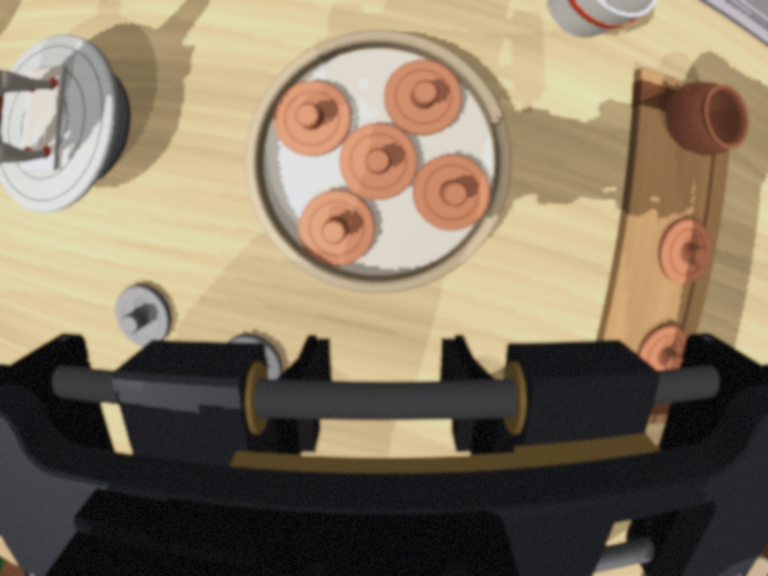

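The wrist view shows the whole sagger, centred at about (378,160) in the 1.5x picture. The knobs are at (310,114), (425,92), (378,160), (456,190) and (333,230).

```bash
cat >> h.py <<'E'
def rect(p,z,c,half,res=0.0005):
    "orthographic view of plane z about c from the fisheye; col ~ +x, row ~ +y"
    K=np.array(p["intrinsics"]);T=np.array(p["pose"])
    a=np.arange(-half,half+1e-9,res);X,Y=np.meshgrid(c[0]+a,c[1]+a)
    q=(np.stack([X,Y,np.full_like(X,z)],-1)-T[:3,3])@T[:3,:3]
    rho=np.hypot(q[...,0],q[...,1]);k=K[0,0]*np.arctan2(rho,q[...,2])/np.maximum(rho,1e-9)
    return cv2.remap(np.ascontiguousarray(p["pixels"]),(k*q[...,0]+K[0,2]).astype(np.float32),(k*q[...,1]+K[1,2]).astype(np.float32),cv2.INTER_LINEAR)
def lids(p,c,half=.13,n=7,zt=.0195,thr=.45,res=.0005):
    "disc centres by template on the orange mask"
    m=seg({"pixels":rect(p,zt,c,half)}).astype(np.float32)
    R=40;a=np.arange(-R*2,R*2+1)*.5;r=np.hypot(*np.meshgrid(a,a))
    t=np.where(r<32,1.,np.where(r<36,-.6,0)).astype(np.float32)
    s=cv2.filter2D(m,-1,t,borderType=cv2.BORDER_CONSTANT)/(r<32).sum();out=[]
    for _ in range(n):
        _,v,_,(i,j)=cv2.minMaxLoc(s)
        if v<thr: break
        w=s[j-3:j+4,i-3:i+4]; w=w-w.min(); g=np.mgrid[-3:4,-3:4]
        out.append((c[0]-half+(i+(w*g[1]).sum()/w.sum())*res,c[1]-half+(j+(w*g[0]).sum()/w.sum())*res,float(v)))
        cv2.circle(s,(i,j),100,-1,-1)
    return out
def rim(p,c,half=.13,res=.0005):
    "sagger centre from the outer/inner rim circle at z=.034: maximise radial edge strength"
    g=cv2.GaussianBlur(cv2.cvtColor(rect(p,.034,c,half),cv2.COLOR_RGB2GRAY),(0,0),2).astype(np.float32)
    gx=cv2.Sobel(g,cv2.CV_32F,1,0);gy=cv2.Sobel(g,cv2.CV_32F,0,1)
    th=np.radians(np.arange(0,360,2));best=[]
    for R in (.1075,.0975):
        S=[]
        for dx in np.arange(-.012,.0121,.0005):
            for dy in np.arange(-.012,.0121,.0005):
                x=((dx+R*np.cos(th)+half)/res).round().astype(int);y=((dy+R*np.sin(th)+half)/res).round().astype(int)
                S.append((np.abs(gx[y,x]*np.cos(th)+gy[y,x]*np.sin(th)).clip(0,80).mean(),c[0]+dx,c[1]+dy))
        S=np.array(sorted(S,reverse=True)[:6]);best.append((S[:,1:].mean(0).round(4),S[0,0].round(1)))
    return best
E
python3 - <<'E'
from h import *
p=dict(np.load("w1.npz"));c=(.542,-.011)
print(rim(p,c))
L=lids(p,c)
print(np.round(L,4))
im=rect(p,.0195,c,.13)
for x,y,v in L: cv2.circle(im,(int((x-c[0]+.13)/.0005),int((y-c[1]+.13)/.0005)),64,(0,255,0),1)
b=rim(p,c)
im2=rect(p,.034,c,.13)
for (q,_),R in zip(b,(215,195)): cv2.circle(im2,(int((q[0]-c[0]+.13)/.0005),int((q[1]-c[1]+.13)/.0005)),R,(0,255,0),1)
save({"pixels":np.hstack([im,im2])},"chk",scale=.75)
E
```

```text
[(array([ 0.5505, -0.0181]), np.float64(34.5)), (array([ 0.5476, -0.0066]), np.float64(67.8))]
[[ 0.5378 -0.072   0.9216]
 [ 0.6086 -0.0305  0.9165]
 [ 0.5717  0.0544  0.8866]
 [ 0.5479 -0.0075  0.8753]
 [ 0.4859  0.0135  0.6839]]
```

View pics/chk.png

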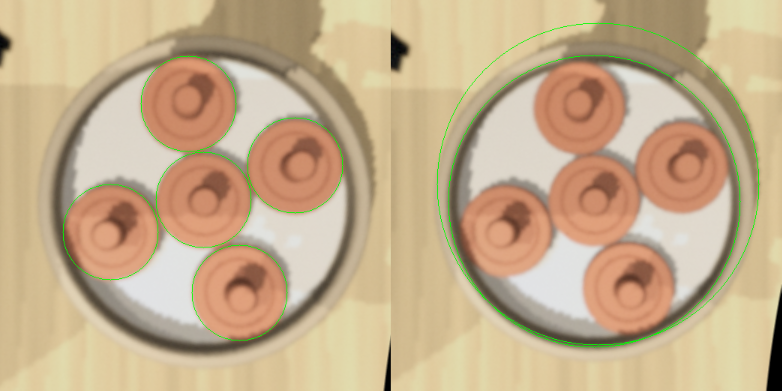

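The five fitted circles sit right on the lids. All four outer lids come out at about 65.5 mm from (0.5476, -0.0067), so they are touching the wall and the centre estimate holds. Plan, as slot angles about that centre:
- C stays at 338.6°.
- B goes to 39°.
- D goes to 279.5°.
- A goes to 159.5°.
- The two board lids go into the free slots at 99.5° and 219.5°.

arm_command(steps=[{"rot": [0, 0, 10], "slide": [0.0343, 0.0284, -0.03], "grip": 0.45}, {"rot": [0, 0, 10], "slide": [0.0343, 0.0284, -0.03], "grip": 0.45}, {"rot": [0, 0, 10], "slide": [0.0345, 0.0285, -0.03], "grip": 0.45}, {"rot": [0, 0, 0], "slide": [0, 0, -0.03], "grip": 0.45}, {"rot": [0, 0, 0], "slide": [0, 0, -0.03], "grip": 0.45}, {"rot": [0, 0, 0], "slide": [0, 0, -0.025], "grip": 0.45}, {"rot": [0, 0, 0], "slide": [0, 0, -0.015], "grip": 0.45}, {"rot": [0, 0, 0], "slide": [0, 0, 0], "grip": 0.45}])

```text
time: 3.6
ee_pos: [0.5714, 0.055, 0.032]
eef_rot: [0.929, 0.37, -0.001, -0.0]
ft_force: [-0.2, -1.1, 0.2]
width: 0.0391
grip_force: 0.0
```

arm_command(steps=[{"rot": [0, 0, 0], "slide": [0, 0, -0.008], "grip": 0.45}, {"rot": [0, 0, 0], "slide": [0, 0, 0], "grip": 0.1}, {"rot": [0, 0, 0], "slide": [0, 0, 0], "grip": 0.1}, {"rot": [0, 0, 0], "slide": [0, 0, 0], "grip": 0.1}, {"rot": [0, 0, 0], "slide": [0.0075, -0.0046, 0], "grip": 0.1}, {"rot": [0, 0, 0], "slide": [0.0075, -0.0046, 0], "grip": 0.1}, {"rot": [0, 0, 0], "slide": [0.0057, -0.006, 0], "grip": 0.1}, {"rot": [0, 0, 0], "slide": [0.0056, -0.0059, 0], "grip": 0.1}])

```text
time: 4.6
ee_pos: [0.599, 0.0345, 0.025]
eef_rot: [0.929, 0.37, 0.0, -0.0]
ft_force: [-3.8, 3.5, 6.3]
width: 0.0195
grip_force: 15.0
```

arm_command(steps=[{"rot": [0, 0, 0], "slide": [0, 0, 0], "grip": 0.45}, {"rot": [0, 0, 0], "slide": [0, 0, 0], "grip": 0.45}, {"rot": [0, 0, 0], "slide": [0, 0, 0.02], "grip": 0.45}, {"rot": [0, 0, 0], "slide": [0, 0, 0.03], "grip": 0.45}, {"rot": [0, 0, 0], "slide": [-0.026, -0.035, 0.04], "grip": 0.45}, {"rot": [0, 0, 0], "slide": [-0.027, -0.035, 0.035], "grip": 0.45}, {"rot": [0, 0, 0], "slide": [-0.026, -0.035, 0], "grip": 0.45}, {"rot": [0, 0, 0], "slide": [0, 0, 0], "grip": 0.45}])

```text
time: 5.6
ee_pos: [0.5181, -0.0744, 0.1511]
eef_rot: [0.93, 0.367, -0.0, 0.002]
ft_force: [0.1, 1.2, -0.3]
width: 0.0391
grip_force: 0.0
```

```bash
cat >> h.py <<'E'
C0=np.array([.5476,-.0067])
def report(C=C0,n=7,fn=None):
    p=eyes.camera("wrist");s=sensors.read_state()
    print("t",round(s["time"],2),"tcp",np.round(s["ee_pos"],4),"yaw",round(float(np.degrees(2*np.arctan2(s["eef_rot"][1],s["eef_rot"][0]))),2))
    if fn: save(p,fn,scale=1.5)
    print("rim",[b.tolist() for b,_ in rim(p,C)])
    L=np.array(lids(p,C,n=n));d=L[:,:2]-C
    a=np.degrees(np.arctan2(d[:,1],d[:,0]))%360;r=np.hypot(*d.T)*1e3
    for i in np.argsort(a): print(f"  {L[i,0]:.4f} {L[i,1]:.4f} sc {L[i,2]:.2f} ang {a[i]:.1f} r {r[i]:.1f}")
    q=L[:,None,:2]-L[None,:,:2];D=np.hypot(q[...,0],q[...,1])*1e3
    print("  min gap",(D[np.triu_indices(len(L),1)]).min().round(1))
    return p,L
E
python3 - <<'E'
from h import *
report(fn="w2")
E
```

```text
t 5.65 tcp [ 0.519  -0.0723  0.1509] yaw 43.24
rim [[0.5537, -0.0157], [0.5476, -0.0059]]
  0.6006 0.0312 sc 0.69 ang 35.6 r 65.2
  0.5472 -0.0064 sc 0.65 ang 142.6 r 0.5
  0.5377 -0.0718 sc 0.94 ang 261.3 r 65.8
  0.6095 -0.0310 sc 0.93 ang 338.6 r 66.5
  min gap 62.8
```

```bash
python3 - <<'E'
from h import *
p,L=report(fn="w3")
c=C0;im=rect(p,.0195,c,.13)
for x,y,v in L: cv2.circle(im,(int((x-c[0]+.13)/.0005),int((y-c[1]+.13)/.0005)),64,(0,255,0),1)
m=seg({"pixels":im})
save({"pixels":np.hstack([im,np.repeat(m[...,None]*255,3,2).astype(np.uint8)])},"chk2",scale=.75)
E
```

```text
t 5.7 tcp [ 0.5195 -0.0709  0.1507] yaw 43.36
rim [[0.5514, -0.0179], [0.5476, -0.0059]]
  0.6006 0.0312 sc 0.70 ang 35.6 r 65.2
  0.5468 -0.0068 sc 0.68 ang 188.1 r 0.8
  0.5376 -0.0718 sc 0.94 ang 261.3 r 65.8
  0.6095 -0.0310 sc 0.93 ang 338.6 r 66.5
  min gap 62.8
```

View pics/chk2.png

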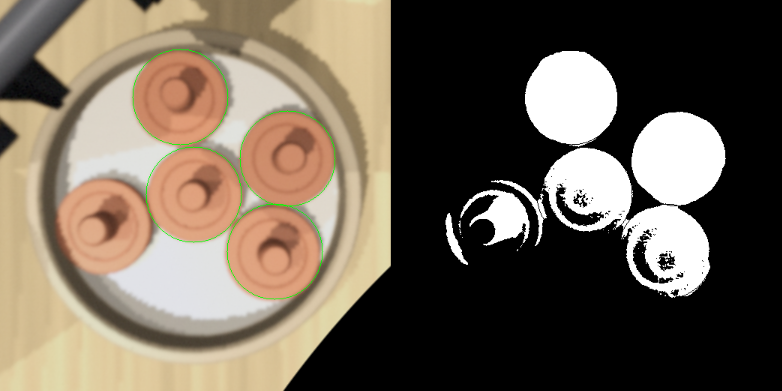

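The lids themselves show clearly, but my mask drops the sunlit ones: B at (275,252), A at (105,226). I'll loosen the colour threshold.

```bash
sed -i 's/return ((hsv\[...,0\]<12).*/return ((hsv[...,0]<16)|(hsv[...,0]>170))\&(hsv[...,1]>85)\&(hsv[...,2]>60)/' h.py; python3 - <<'E'
from h import *
p,L=report()
im=rect(p,.0195,C0,.13);hsv=cv2.cvtColor(im,cv2.COLOR_RGB2HSV)
for x,y in [(.49,.028),(.598,.045),(.49,-.02),(.66,-.02),(.545,.06)]:
    print(hsv[int((y-C0[1]+.13)/.0005),int((x-C0[0]+.13)/.0005)])
E
```

```text
t 5.75 tcp [ 0.5197 -0.07    0.1504] yaw 43.45
rim [[0.5512, -0.0181], [0.5477, -0.0058]]
  0.6000 0.0319 sc 0.94 ang 36.4 r 65.1
  0.4857 0.0138 sc 0.95 ang 161.7 r 65.2
  0.5376 -0.0720 sc 0.97 ang 261.3 r 66.1
  0.5476 -0.0073 sc 0.92 ang 274.5 r 0.6
  0.6095 -0.0314 sc 0.95 ang 338.2 r 66.6
  min gap 64.0
[ 12  96 224]
[ 10 119 212]
[ 18  24 183]
[ 19  90 142]
[114   6 230]
```

arm_command(steps=[{"rot": [0, 0, 0], "slide": [0.0165, -0.0005, -0.03], "grip": 0.4}, {"rot": [0, 0, 0], "slide": [0, 0, -0.03], "grip": 0.4}, {"rot": [0, 0, 0], "slide": [0, 0, -0.03], "grip": 0.4}, {"rot": [0, 0, 0], "slide": [0, 0, -0.02], "grip": 0.4}, {"rot": [0, 0, 0], "slide": [0, 0, -0.015], "grip": 0.4}, {"rot": [0, 0, 0], "slide": [0, 0, 0], "grip": 0.1}, {"rot": [0, 0, 0], "slide": [0, 0, 0], "grip": 0.1}, {"rot": [0, 0, 0], "slide": [0, 0, 0], "grip": 0.1}])

```text
time: 6.75
ee_pos: [0.5364, -0.0711, 0.0255]
eef_rot: [0.929, 0.37, 0.001, 0.0]
ft_force: [0.1, 0.8, 1.4]
width: 0.0196
grip_force: 15.0
```

arm_command(steps=[{"rot": [0, 0, 0], "slide": [0.007, 0, 0], "grip": 0.1}, {"rot": [0, 0, 0], "slide": [0.007, 0, 0], "grip": 0.1}, {"rot": [0, 0, 0], "slide": [0.0064, 0.001, 0], "grip": 0.1}, {"rot": [0, 0, 0], "slide": [0, 0, 0], "grip": 0.1}, {"rot": [0, 0, 0], "slide": [0, 0, 0], "grip": 0.1}, {"rot": [0, 0, 0], "slide": [0, 0, 0], "grip": 0.1}, {"rot": [0, 0, 0], "slide": [0, 0, 0], "grip": 0.1}, {"rot": [0, 0, 0], "slide": [0, 0, 0], "grip": 0.1}])

```text
time: 7.75
ee_pos: [0.5571, -0.0706, 0.0254]
eef_rot: [0.929, 0.37, 0.001, 0.001]
ft_force: [2.7, -1.0, 5.8]
width: 0.0195
grip_force: 15.0
```

arm_command(steps=[{"rot": [0, 0, 0], "slide": [0, 0, 0], "grip": 0.4}, {"rot": [0, 0, 0], "slide": [0, 0, 0], "grip": 0.4}, {"rot": [0, 0, 0], "slide": [0, 0, 0.02], "grip": 0.4}, {"rot": [0, 0, 0], "slide": [-0.01, 0, 0.03], "grip": 0.4}, {"rot": [0, 0, 0], "slide": [-0.025, 0.02, 0.04], "grip": 0.4}, {"rot": [0, 0, 0], "slide": [-0.025, 0.02, 0.035], "grip": 0.4}, {"rot": [0, 0, 0], "slide": [0, 0, 0], "grip": 0.4}, {"rot": [0, 0, 0], "slide": [0, 0, 0], "grip": 0.4}])

```text
time: 8.75
ee_pos: [0.4962, -0.0309, 0.15]
eef_rot: [0.929, 0.369, 0.0, 0.001]
ft_force: [0.2, 0.8, 0.4]
width: 0.0349
grip_force: 0.0
```

```bash
python3 - <<'E'
from h import *
report(fn="w4")
E
```

```text
t 8.8 tcp [ 0.4961 -0.031   0.1493] yaw 43.35
rim [[0.5484, -0.0177], [0.5474, -0.0057]]
  0.5997 0.0320 sc 0.94 ang 36.6 r 64.9
  0.4860 0.0139 sc 0.96 ang 161.5 r 65.0
  0.5477 -0.0076 sc 0.93 ang 278.8 r 0.9
  0.5587 -0.0714 sc 0.95 ang 279.8 r 65.6
  0.6092 -0.0313 sc 0.94 ang 338.2 r 66.3
  min gap 64.0
```

arm_command(steps=[{"rot": [0, 0, -10], "slide": [-0.004, 0.015, -0.01], "grip": 0.36}, {"rot": [0, 0, -10], "slide": [-0.004, 0.015, -0.02], "grip": 0.36}, {"rot": [0, 0, -10], "slide": [-0.003, 0.016, -0.03], "grip": 0.36}, {"rot": [0, 0, 0], "slide": [0, 0, -0.03], "grip": 0.36}, {"rot": [0, 0, 0], "slide": [0, 0, -0.02], "grip": 0.36}, {"rot": [0, 0, 0], "slide": [0, 0, -0.0145], "grip": 0.36}, {"rot": [0, 0, 0], "slide": [0, 0, 0], "grip": 0.1}, {"rot": [0, 0, 0], "slide": [0, 0, 0], "grip": 0.1}])

```text
time: 9.8
ee_pos: [0.4857, 0.0156, 0.0257]
eef_rot: [0.993, 0.117, 0.001, 0.0]
ft_force: [0.5, 0.3, -0.5]
width: 0.0195
grip_force: 15.0
```

arm_command(steps=[{"rot": [0, 0, 0], "slide": [0, 0, 0], "grip": 0.1}, {"rot": [0, 0, 0], "slide": [0.0006, 0.0018, 0], "grip": 0.1}, {"rot": [0, 0, 0], "slide": [0.0007, 0.0018, 0], "grip": 0.1}, {"rot": [0, 0, 0], "slide": [0, 0, 0], "grip": 0.1}, {"rot": [0, 0, 0], "slide": [0, 0, 0], "grip": 0.1}, {"rot": [0, 0, 0], "slide": [0, 0, 0], "grip": 0.1}, {"rot": [0, 0, 0], "slide": [0, 0, 0], "grip": 0.1}, {"rot": [0, 0, 0], "slide": [0, 0, 0], "grip": 0.1}])

```text
time: 10.8
ee_pos: [0.4869, 0.0191, 0.0255]
eef_rot: [0.993, 0.117, 0.0, 0.0]
ft_force: [-0.8, -2.9, 5.3]
width: 0.0192
grip_force: 15.0
```

arm_command(steps=[{"rot": [0, 0, 0], "slide": [0, 0, 0], "grip": 0.4}, {"rot": [0, 0, 0], "slide": [0, 0, 0], "grip": 0.4}, {"rot": [0, 0, 0], "slide": [0, 0, 0.02], "grip": 0.4}, {"rot": [0, 0, 0], "slide": [0, 0, 0.03], "grip": 0.4}, {"rot": [0, 0, 0], "slide": [0, -0.03, 0.04], "grip": 0.4}, {"rot": [0, 0, 0], "slide": [0, -0.03, 0.04], "grip": 0.4}, {"rot": [0, 0, 0], "slide": [0, 0, 0], "grip": 0.4}, {"rot": [0, 0, 0], "slide": [0, 0, 0], "grip": 0.4}])

```text
time: 11.8
ee_pos: [0.4863, -0.0402, 0.1554]
eef_rot: [0.993, 0.117, 0.0, 0.0]
ft_force: [-0.3, 1.4, -0.5]
width: 0.035
grip_force: 0.0
```

```bash
python3 - <<'E'
from h import *
p,L=report(fn="w5")
print(np.round(lids(p,(.5,-.32),half=.15,zt=.0275),4))
E
```

```text
t 11.85 tcp [ 0.486  -0.0398  0.1548] yaw 13.46
rim [[0.5499, -0.0184], [0.5475, -0.0061]]
  0.5998 0.0319 sc 0.94 ang 36.5 r 64.9
  0.4870 0.0179 sc 0.95 ang 157.9 r 65.4
  0.5477 -0.0073 sc 0.93 ang 277.5 r 0.6
  0.5587 -0.0720 sc 0.95 ang 279.6 r 66.2
  0.6094 -0.0314 sc 0.95 ang 338.2 r 66.6
  min gap 64.0
[[ 0.5504 -0.3031  0.9082]
 [ 0.6201 -0.3055  0.7956]
 [ 0.6201 -0.2436  0.7666]]
```

arm_command(steps=[{"rot": [0, 0, 0], "slide": [-0.014, -0.048, 0.005], "grip": 0.45}, {"rot": [0, 0, 0], "slide": [-0.014, -0.048, 0], "grip": 0.45}, {"rot": [0, 0, 0], "slide": [-0.014, -0.048, 0], "grip": 0.45}, {"rot": [0, 0, 0], "slide": [-0.014, -0.048, 0], "grip": 0.45}, {"rot": [0, 0, 0], "slide": [-0.014, -0.048, 0], "grip": 0.45}, {"rot": [0, 0, 0], "slide": [-0.014, -0.048, 0], "grip": 0.45}, {"rot": [0, 0, 0], "slide": [0, 0, 0], "grip": 0.45}, {"rot": [0, 0, 0], "slide": [0, 0, 0], "grip": 0.45}])

```text
time: 12.85
ee_pos: [0.4028, -0.3271, 0.1593]
eef_rot: [0.993, 0.117, -0.0, -0.001]
ft_force: [1.3, 0.3, 0.7]
width: 0.0391
grip_force: 0.0
```

```bash
python3 - <<'E'
from h import *
p=eyes.camera("wrist");save(p,"w6",scale=1.5);s=sensors.read_state();print(np.round(s["ee_pos"],4))
L=lids(p,(.5,-.32),half=.15,zt=.0275,thr=.4)
print(np.round(L,4))
c=(.5,-.32);im=rect(p,.0275,c,.15)
for x,y,v in L: cv2.circle(im,(int((x-c[0]+.15)/.0005),int((y-c[1]+.15)/.0005)),64,(0,255,0),1)
save({"pixels":im},"chk3",scale=.9)
E
```

```text
[ 0.4031 -0.3268  0.1595]
[[ 0.4441 -0.3281  0.9292]
 [ 0.55   -0.3093  0.9197]
 [ 0.3973 -0.3482  0.5506]
 [ 0.3805 -0.298   0.4678]]
```

View pics/chk3.png

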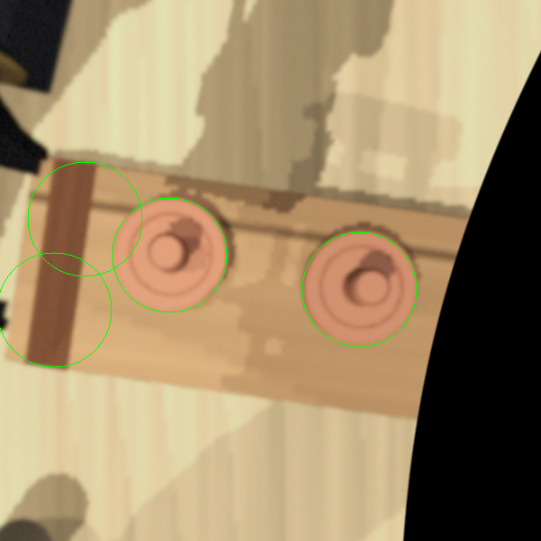

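Both board lids fit cleanly, at (0.444,-0.328) and (0.550,-0.309). The two extra circles on the dark end cleat are false, with scores near 0.5.

arm_command(steps=[{"rot": [0, 0, 10], "slide": [0.0135, 0, -0.01], "grip": 0.45}, {"rot": [0, 0, 10], "slide": [0.013, 0, -0.02], "grip": 0.45}, {"rot": [0, 0, 10], "slide": [0.013, -0.0004, -0.03], "grip": 0.45}, {"rot": [0, 0, 0], "slide": [0, 0, -0.03], "grip": 0.45}, {"rot": [0, 0, 0], "slide": [0, 0, -0.02], "grip": 0.45}, {"rot": [0, 0, 0], "slide": [0, 0, -0.016], "grip": 0.45}, {"rot": [0, 0, 0], "slide": [0, 0, 0], "grip": 0.45}, {"rot": [0, 0, 0], "slide": [0, 0, 0], "grip": 0.1}])

```text
time: 13.9
ee_pos: [0.4424, -0.3294, 0.035]
eef_rot: [0.929, 0.37, 0.0, 0.001]
ft_force: [-0.9, -0.6, 0.0]
width: 0.0348
grip_force: 0.0
```

arm_command(steps=[{"rot": [0, 0, 0], "slide": [0, 0, 0], "grip": 0.1}, {"rot": [0, 0, 0], "slide": [0, 0, 0], "grip": 0.1}, {"rot": [0, 0, 0], "slide": [0, 0, 0], "grip": 0.1}, {"rot": [0, 0, 0], "slide": [0, 0, 0.02], "grip": 0.1}, {"rot": [0, 0, 0], "slide": [0, 0, 0.03], "grip": 0.1}, {"rot": [0, 0, 0], "slide": [0, 0, 0.035], "grip": 0.1}, {"rot": [0, 0, 0], "slide": [0.005, 0.025, 0.02], "grip": 0.1}, {"rot": [0, 0, 0], "slide": [0.005, 0.045, 0], "grip": 0.1}], newtons=25)

```text
time: 14.9
ee_pos: [0.4529, -0.2599, 0.1419]
eef_rot: [0.93, 0.368, 0.001, 0.002]
ft_force: [0.5, 0.4, -1.1]
width: 0.0189
grip_force: 25.0
```

arm_command(steps=[{"rot": [0, 0, 0], "slide": [0.0086, 0.042, 0], "grip": 0.1}, {"rot": [0, 0, 0], "slide": [0.0086, 0.042, 0], "grip": 0.1}, {"rot": [0, 0, 0], "slide": [0.0086, 0.042, 0], "grip": 0.1}, {"rot": [0, 0, 0], "slide": [0.0086, 0.042, -0.02], "grip": 0.1}, {"rot": [0, 0, 0], "slide": [0.0086, 0.0418, -0.02], "grip": 0.1}, {"rot": [0, 0, 0], "slide": [0, 0, 0], "grip": 0.1}, {"rot": [0, 0, 0], "slide": [0, 0, 0], "grip": 0.1}, {"rot": [0, 0, 0], "slide": [0, 0, 0], "grip": 0.1}])

```text
time: 15.9
ee_pos: [0.4951, -0.0506, 0.0998]
eef_rot: [0.929, 0.369, 0.0, 0.001]
ft_force: [0.5, 0.4, -0.2]
width: 0.0193
grip_force: 25.0
```

```bash
python3 - <<'E'
from h import *
p=eyes.camera("wrist");save(p,"w7",scale=1.5);s=sensors.read_state();t=s["ee_pos"];print(np.round(t,4),s["eef_rot"])
np.savez("w7.npz",**{k:p[k] for k in("pixels","intrinsics","pose")})
zt=t[2]-.0165+.0095
L=lids(p,t[:2],half=.08,zt=zt,thr=.3,n=2);print(np.round(L,4))
im=rect(p,zt,t[:2],.08)
for x,y,v in L[:1]: cv2.circle(im,(int((x-t[0]+.08)/.0005),int((y-t[1]+.08)/.0005)),64,(0,255,0),1)
cv2.circle(im,(160,160),2,(0,0,255),2)
save({"pixels":np.hstack([im,rect(p,.0195,C0,.08)])},"chk4",scale=1.2)
E
```

```text
[ 0.4951 -0.0505  0.0997] [9.29503034e-01 3.68814109e-01 2.20429153e-04 4.63783897e-04]
[[ 5.466e-01 -3.350e-02  6.791e-01]
 [ 5.079e-01 -6.000e-04  6.063e-01]]
```

View pics/chk4.png

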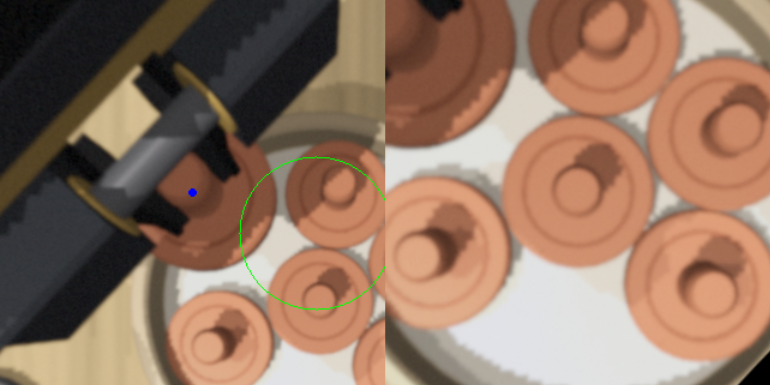

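The held lid is in shadow, with its front arc running from about (276,200) to (210,270). I'll fit that arc.

```bash
cat >> h.py <<'E'
def held(p,t,yaw,zoff=-.007,R=.032,res=.00025):
    "held lid centre relative to TCP from its front arc (world xy, mm)"
    half=.06;g=rect(p,t[2]+zoff,t[:2],half,res)
    g=cv2.GaussianBlur(g,(0,0),2).astype(np.float32)
    gx=cv2.Sobel(g,cv2.CV_32F,1,0);gy=cv2.Sobel(g,cv2.CV_32F,0,1)
    th=np.radians(yaw+np.arange(-50,51,2.));S=[]
    for dx in np.arange(-.005,.0051,.00025):
        for dy in np.arange(-.005,.0051,.00025):
            x=((dx+R*np.cos(th)+half)/res).round().astype(int);y=((dy+R*np.sin(th)+half)/res).round().astype(int)
            e=np.abs(gx[y,x]*np.cos(th)[:,None]+gy[y,x]*np.sin(th)[:,None]).sum(1).clip(0,60)
            S.append((e.mean(),dx*1e3,dy*1e3))
    S=np.array(sorted(S,reverse=True)[:8]);return S[:,1:].mean(0).round(2),S[:,1:].std(0).round(2),S[0,0].round(1)
E
python3 - <<'E'
from h import *
p=dict(np.load("w7.npz"))
for R in (.032,.0305):
  for z in(-.008,-.006): print(R,z,held(p,[.4951,-.0505,.0997],43.3,z,R))
p,L=report()
E
```

```text
0.032 -0.008 (array([4.06, 1.63]), array([0.11, 0.38]), np.float64(60.0))
0.032 -0.006 (array([4.25, 1.63]), array([0.  , 0.57]), np.float64(60.0))
0.0305 -0.008 (array([5.  , 2.63]), array([0.  , 0.57]), np.float64(60.0))
0.0305 -0.006 (array([5.  , 2.88]), array([0.  , 0.57]), np.float64(60.0))
t 16.0 tcp [ 0.495  -0.0504  0.0995] yaw 43.29
rim [[0.5463, -0.0174], [0.547, -0.0058]]
  0.5996 0.0320 sc 0.95 ang 36.6 r 64.8
  0.4870 0.0183 sc 0.96 ang 157.6 r 65.5
  0.4901 -0.0622 sc 0.79 ang 224.0 r 79.9
  0.5587 -0.0714 sc 0.96 ang 279.7 r 65.6
  0.5477 -0.0073 sc 0.93 ang 279.9 r 0.6
  0.6091 -0.0313 sc 0.95 ang 338.2 r 66.2
  min gap 64.0
```

```bash
sed -i 's/\.sum(1)\.clip(0,60)/.sum(1).clip(0,400)/' h.py; python3 - <<'E'
from h import *
p=dict(np.load("w7.npz"))
for z in(-.008,-.007,-.006): print(z,held(p,[.4951,-.0505,.0997],43.3,z))
E
```

```text
-0.008 (array([3.59, 1.09]), array([0.25, 0.25]), np.float64(317.9))
-0.007 (array([3.69, 1.28]), array([0.24, 0.2 ]), np.float64(318.5))
-0.006 (array([3.88, 1.38]), array([0.28, 0.22]), np.float64(314.7))
```

arm_command(steps=[{"rot": [0, 0, 0], "slide": [-0.0016, 0.0008, -0.02], "grip": 0.1}, {"rot": [0, 0, 0], "slide": [0, 0, -0.02], "grip": 0.1}, {"rot": [0, 0, 0], "slide": [0, 0, -0.01], "grip": 0.1}, {"rot": [0, 0, 0], "slide": [0, 0, -0.0075], "grip": 0.1}, {"rot": [0, 0, 0], "slide": [0, 0, 0], "grip": 0.1}, {"rot": [0, 0, 0], "slide": [0, 0, 0], "grip": 0.1}, {"rot": [0, 0, 0], "slide": [0, 0, 0], "grip": 0.1}, {"rot": [0, 0, 0], "slide": [0, 0, 0], "grip": 0.1}])

```text
time: 17.0
ee_pos: [0.4948, -0.0479, 0.0424]
eef_rot: [0.929, 0.37, 0.001, 0.0]
ft_force: [3.9, 4.5, 4.0]
width: 0.019
grip_force: 25.0
```

```bash
python3 - <<'E'
from h import *
p,L=report(fn="w8");s=sensors.read_state();t=np.array(s["ee_pos"])
h=held(p,t,43.3);print(h,(t[:2]+h[0]/1e3).round(4),s["ft_force"])
c=t[:2]+h[0]/1e3
print([round(1e3*np.hypot(*(l[:2]-c)),1) for l in L], 'r', 1e3*np.hypot(*(c-[.548,-.0074])))
E
```

```text
t 17.05 tcp [ 0.4948 -0.0479  0.0424] yaw 43.42
rim [[0.5555, -0.0141], [0.5465, -0.0061]]
  0.5984 0.0311 sc 0.82 ang 36.7 r 63.4
  0.4871 0.0183 sc 0.97 ang 157.5 r 65.4
  0.4947 -0.0497 sc 0.64 ang 219.1 r 68.2
  0.5586 -0.0716 sc 0.96 ang 279.6 r 65.8
  0.5477 -0.0072 sc 0.94 ang 283.1 r 0.5
  0.6091 -0.0313 sc 0.95 ang 338.2 r 66.2
  min gap 63.3
(array([ 1.25, -0.62]), array([0.22, 0.22]), np.float64(147.2)) [ 0.496  -0.0485] [3.47619003 4.09374361 3.94367674]
[np.float64(67.4), np.float64(66.7), np.float64(114.4), np.float64(66.2), np.float64(129.7), np.float64(1.8)] r 66.27776716466258
```

arm_command(steps=[{"rot": [0, 0, 0], "slide": [0.0022, 0.0024, 0], "grip": 0.1}, {"rot": [0, 0, 0], "slide": [0, 0, 0], "grip": 0.1}, {"rot": [0, 0, 0], "slide": [0, 0, -0.004], "grip": 0.1}, {"rot": [0, 0, 0], "slide": [0, 0, -0.004], "grip": 0.1}, {"rot": [0, 0, 0], "slide": [0, 0, -0.004], "grip": 0.1}, {"rot": [0, 0, 0], "slide": [0, 0, -0.002], "grip": 0.1}, {"rot": [0, 0, 0], "slide": [0, 0, 0], "grip": 0.1}, {"rot": [0, 0, 0], "slide": [0, 0, 0], "grip": 0.1}])

```text
time: 18.05
ee_pos: [0.4963, -0.0469, 0.0286]
eef_rot: [0.929, 0.369, 0.0, 0.001]
ft_force: [-2.5, -2.3, 17.1]
width: 0.019
grip_force: 25.0
```

arm_command(steps=[{"rot": [0, 0, 0], "slide": [-0.0006, -0.0005, 0], "grip": 0.1}, {"rot": [0, 0, 0], "slide": [-0.0006, -0.0005, 0], "grip": 0.1}, {"rot": [0, 0, 0], "slide": [0, 0, 0], "grip": 0.1}, {"rot": [0, 0, 0], "slide": [0, 0, 0], "grip": 0.1}, {"rot": [0, 0, 0], "slide": [0, 0, 0], "grip": 0.1}, {"rot": [0, 0, 0], "slide": [0, 0, 0], "grip": 0.1}, {"rot": [0, 0, 0], "slide": [0, 0, 0], "grip": 0.1}, {"rot": [0, 0, 0], "slide": [0, 0, 0], "grip": 0.1}])

```text
time: 19.05
ee_pos: [0.4962, -0.047, 0.0287]
eef_rot: [0.929, 0.37, 0.002, 0.001]
ft_force: [2.2, 1.2, 9.8]
width: 0.0193
grip_force: 25.0
```

```bash
python3 - <<'E'
from h import *
p,L=report(fn="w9");s=sensors.read_state();t=np.array(s["ee_pos"])
h=held(p,t,43.3);c=t[:2]+h[0]/1e3;print(h,c.round(4),np.round(s["ft_force"],1))
print([round(1e3*np.hypot(*(l[:2]-c)),1) for l in L], 'r', 1e3*np.hypot(*(c-[.548,-.0074])))
E
```

```text
t 19.1 tcp [ 0.4962 -0.0469  0.0287] yaw 43.4
rim [[0.553, -0.0157], [0.5467, -0.0058]]
  0.5925 0.0172 sc 0.79 ang 28.0 r 50.9
  0.4871 0.0184 sc 0.97 ang 157.5 r 65.4
  0.5142 -0.0456 sc 0.63 ang 229.3 r 51.3
  0.5589 -0.0707 sc 0.91 ang 280.0 r 65.0
  0.5478 -0.0071 sc 0.93 ang 292.4 r 0.4
  0.6091 -0.0312 sc 0.95 ang 338.2 r 66.2
  min gap 50.9
(array([ 1.13, -0.5 ]), array([0.22, 0.22]), np.float64(144.1)) [ 0.4973 -0.0474] [2.9 1.1 9.9]
[np.float64(66.6), np.float64(112.9), np.float64(64.6), np.float64(65.8), np.float64(115.0), np.float64(16.9)] r 64.57111782825864
```

arm_command(steps=[{"rot": [0, 0, 0], "slide": [0, 0, 0], "grip": 0.33}, {"rot": [0, 0, 0], "slide": [0, 0, 0], "grip": 0.33}, {"rot": [0, 0, 0], "slide": [0, 0, 0.02], "grip": 0.33}, {"rot": [0, 0, 0], "slide": [0, 0, 0.03], "grip": 0.33}, {"rot": [0, 0, 0], "slide": [-0.01, 0, 0.04], "grip": 0.4}, {"rot": [0, 0, 0], "slide": [-0.01, 0, 0.04], "grip": 0.4}, {"rot": [0, 0, 0], "slide": [0, 0, 0], "grip": 0.4}, {"rot": [0, 0, 0], "slide": [0, 0, 0], "grip": 0.4}])

```text
time: 20.1
ee_pos: [0.4741, -0.0473, 0.1577]
eef_rot: [0.929, 0.37, -0.0, 0.0]
ft_force: [0.2, -0.6, 0.3]
width: 0.0351
grip_force: 0.0
```

```bash
python3 - <<'E'
from h import *
p,L=report(fn="w10")
im=rect(p,.0195,C0,.13)
for x,y,v in L: cv2.circle(im,(int((x-C0[0]+.13)/.0005),int((y-C0[1]+.13)/.0005)),64,(0,255,0),1)
save({"pixels":im},"chk5",scale=1)
E
```

```text
t 20.15 tcp [ 0.4739 -0.0472  0.1572] yaw 43.39
rim [[0.5468, -0.0179], [0.5472, -0.0058]]
  0.5993 0.0319 sc 0.94 ang 36.7 r 64.5
  0.4869 0.0183 sc 0.96 ang 157.6 r 65.6
  0.4965 -0.0484 sc 0.96 ang 219.2 r 65.9
  0.5586 -0.0717 sc 0.94 ang 279.6 r 65.9
  0.5478 -0.0073 sc 0.92 ang 289.2 r 0.6
  0.6088 -0.0314 sc 0.94 ang 338.0 r 66.0
  min gap 63.9
```

View pics/chk5.png

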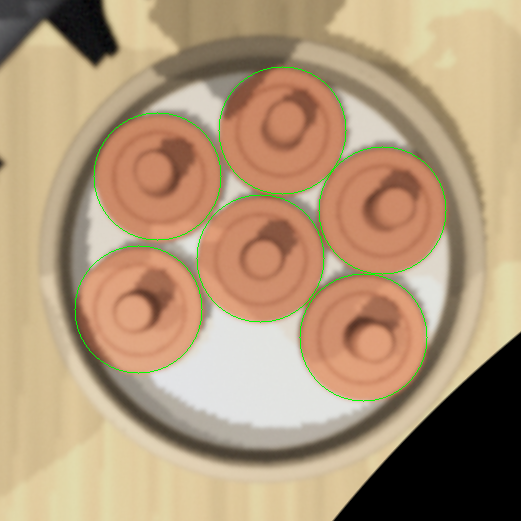

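Six lids now lie flat, each matched by its circle, with a clear gap at the bottom (about (255,390)) for the last one. I'll fetch lid_6.

arm_command(steps=[{"rot": [0, 0, 0], "slide": [0.0125, -0.0435, 0], "grip": 0.45}, {"rot": [0, 0, 0], "slide": [0.0125, -0.0435, 0], "grip": 0.45}, {"rot": [0, 0, 0], "slide": [0.0125, -0.0435, 0], "grip": 0.45}, {"rot": [0, 0, 0], "slide": [0.0125, -0.0435, 0], "grip": 0.45}, {"rot": [0, 0, 0], "slide": [0.0125, -0.0435, -0.02], "grip": 0.45}, {"rot": [0, 0, 0], "slide": [0.0126, -0.0436, -0.03], "grip": 0.45}, {"rot": [0, 0, 0], "slide": [0, 0, -0.02], "grip": 0.45}, {"rot": [0, 0, 0], "slide": [0, 0, -0.01], "grip": 0.45}])

```text
time: 21.15
ee_pos: [0.5487, -0.3067, 0.0752]
eef_rot: [0.929, 0.37, -0.001, -0.002]
ft_force: [1.5, -0.2, 0.3]
width: 0.0394
grip_force: 0.0
```

```bash
python3 - <<'E'
from h import *
p=eyes.camera("wrist");s=sensors.read_state();print(np.round(s["ee_pos"],4),s["time"],np.round(s["joint_positions"],2))
print(np.round(lids(p,(.55,-.309),half=.06,zt=.0275,thr=.3,n=1),4))
E
```

```text
[ 0.5486 -0.3062  0.0749] 21.2 [ 0.92  0.54 -0.64  1.58  0.34  1.13 -0.61]
[[ 0.5508 -0.3091  0.9148]]
```

arm_command(steps=[{"rot": [0, 0, 0], "slide": [0.0013, -0.0021, -0.01], "grip": 0.45}, {"rot": [0, 0, 0], "slide": [0, 0, -0.015], "grip": 0.45}, {"rot": [0, 0, 0], "slide": [0, 0, -0.015], "grip": 0.45}, {"rot": [0, 0, 0], "slide": [0, 0, 0], "grip": 0.45}, {"rot": [0, 0, 0], "slide": [0, 0, 0], "grip": 0.1}, {"rot": [0, 0, 0], "slide": [0, 0, 0], "grip": 0.1}, {"rot": [0, 0, 0], "slide": [0, 0, 0], "grip": 0.1}, {"rot": [0, 0, 0], "slide": [0, 0, 0], "grip": 0.1}])

```text
time: 22.2
ee_pos: [0.551, -0.3104, 0.0381]
eef_rot: [0.929, 0.37, 0.0, 0.0]
ft_force: [-0.4, 0.6, 3.1]
width: 0.019
grip_force: 25.0
```

arm_command(steps=[{"rot": [0, 0, 0], "slide": [0, 0, 0.02], "grip": 0.1}, {"rot": [0, 0, 0], "slide": [0, 0, 0.03], "grip": 0.1}, {"rot": [0, 0, 0], "slide": [0, 0, 0.03], "grip": 0.1}, {"rot": [0, 0, 0], "slide": [-0.001, 0.04, 0.01], "grip": 0.1}, {"rot": [0, 0, 0], "slide": [-0.001, 0.05, 0], "grip": 0.1}, {"rot": [0, 0, 0], "slide": [-0.002, 0.05, 0], "grip": 0.1}, {"rot": [0, 0, 0], "slide": [-0.002, 0.05, 0], "grip": 0.1}, {"rot": [0, 0, 0], "slide": [-0.002, 0.04, 0], "grip": 0.1}])

```text
time: 23.2
ee_pos: [0.5428, -0.078, 0.129]
eef_rot: [0.929, 0.37, 0.001, 0.0]
ft_force: [0.2, -0.8, -0.5]
width: 0.0188
grip_force: 25.0
```

arm_command(steps=[{"rot": [0, 0, 0], "slide": [-0.001, 0.045, 0], "grip": 0.1}, {"rot": [0, 0, 0], "slide": [-0.001, 0.045, 0], "grip": 0.1}, {"rot": [0, 0, 0], "slide": [-0.001, 0.03, -0.01], "grip": 0.1}, {"rot": [0, 0, 0], "slide": [0, 0.016, -0.015], "grip": 0.1}, {"rot": [0, 0, 0], "slide": [0, 0, -0.015], "grip": 0.1}, {"rot": [0, 0, 0], "slide": [0, 0, 0], "grip": 0.1}, {"rot": [0, 0, 0], "slide": [0, 0, 0], "grip": 0.1}, {"rot": [0, 0, 0], "slide": [0, 0, 0], "grip": 0.1}])

```text
time: 24.2
ee_pos: [0.5402, 0.055, 0.0882]
eef_rot: [0.929, 0.369, 0.0, 0.0]
ft_force: [-0.2, -0.3, -0.7]
width: 0.0188
grip_force: 25.0
```

```bash
python3 - <<'E'
from h import *
p,L=report(fn="w11");s=sensors.read_state();t=np.array(s["ee_pos"])
for z in (-.0075,-.0065):
  h=held(p,t,43.3,z);print(h,(t[:2]+h[0]/1e3).round(4),np.round(s["ft_force"],1),s["width"])
E
```

```text
t 24.25 tcp [0.5401 0.0552 0.0881] yaw 43.35
rim [[0.5442, -0.0162], [0.5481, -0.0046]]
  0.5993 0.0324 sc 0.95 ang 37.1 r 64.8
  0.5302 0.0474 sc 0.77 ang 107.9 r 56.8
  0.6111 -0.0301 sc 0.78 ang 339.8 r 67.7
  min gap 63.5
(array([ 2.25, -0.37]), array([0.31, 0.28]), np.float64(268.6)) [0.5424 0.0548] [-0.5  0.6 -1.4] 0.018850044124057736
(array([ 2.5 , -0.28]), array([0.31, 0.2 ]), np.float64(268.0)) [0.5426 0.0549] [-0.5  0.6 -1.4] 0.018850044124057736
```

arm_command(steps=[{"rot": [0, 0, 0], "slide": [-0.0014, 0.0013, 0], "grip": 0.1}, {"rot": [0, 0, 0], "slide": [-0.0014, 0.0013, 0], "grip": 0.1}, {"rot": [0, 0, 0], "slide": [0, 0, -0.015], "grip": 0.1}, {"rot": [0, 0, 0], "slide": [0, 0, -0.015], "grip": 0.1}, {"rot": [0, 0, 0], "slide": [0, 0, -0.007], "grip": 0.1}, {"rot": [0, 0, 0], "slide": [0, 0, -0.004], "grip": 0.1}, {"rot": [0, 0, 0], "slide": [0, 0, 0], "grip": 0.1}, {"rot": [0, 0, 0], "slide": [0, 0, 0], "grip": 0.1}])

```text
time: 25.25
ee_pos: [0.5372, 0.0583, 0.0469]
eef_rot: [0.929, 0.37, 0.0, 0.0]
ft_force: [-0.2, 0.1, -0.5]
width: 0.0189
grip_force: 25.0
```

```bash
python3 - <<'E'
from h import *
p,L=report(fn="w12");s=sensors.read_state();t=np.array(s["ee_pos"])
for z in (-.01,-.0085):
  h=held(p,t,43.3,z);print(h,(t[:2]+h[0]/1e3).round(4),np.round(s["ft_force"],1))
E
```

```text
t 25.3 tcp [0.5372 0.0583 0.0469] yaw 43.39
rim [[0.537, -0.0043], [0.5476, -0.0044]]
  0.5992 0.0327 sc 0.97 ang 37.4 r 64.9
  0.5367 0.0564 sc 0.67 ang 99.8 r 64.0
  0.6141 -0.0286 sc 0.65 ang 341.8 r 70.1
  min gap 63.1
(array([ 1.72, -0.44]), array([0.2 , 0.24]), np.float64(166.7)) [0.5389 0.0579] [ 0.7 -0.8 -0.5]
(array([ 1.91, -0.06]), array([0.25, 0.3 ]), np.float64(163.4)) [0.5391 0.0583] [ 0.7 -0.8 -0.5]
```

arm_command(steps=[{"rot": [0, 0, 0], "slide": [0.0002, -0.0006, -0.004], "grip": 0.1}, {"rot": [0, 0, 0], "slide": [0, 0, -0.004], "grip": 0.1}, {"rot": [0, 0, 0], "slide": [0, 0, -0.004], "grip": 0.1}, {"rot": [0, 0, 0], "slide": [0, 0, -0.003], "grip": 0.1}, {"rot": [0, 0, 0], "slide": [0, 0, -0.001], "grip": 0.1}, {"rot": [0, 0, 0], "slide": [0, 0, 0], "grip": 0.1}, {"rot": [0, 0, 0], "slide": [0, 0, 0], "grip": 0.1}, {"rot": [0, 0, 0], "slide": [0, 0, 0], "grip": 0.1}])

```text
time: 26.3
ee_pos: [0.5391, 0.0588, 0.033]
eef_rot: [0.929, 0.37, 0.002, 0.001]
ft_force: [-3.4, 1.7, 23.8]
width: 0.0192
grip_force: 25.1
```

arm_command(steps=[{"rot": [0, 0, 0], "slide": [0, 0, 0.0025], "grip": 0.1}, {"rot": [0, 0, 0], "slide": [-0.001, -0.0005, 0], "grip": 0.1}, {"rot": [0, 0, 0], "slide": [0, 0, 0], "grip": 0.1}, {"rot": [0, 0, 0], "slide": [0, 0, 0], "grip": 0.1}, {"rot": [0, 0, 0], "slide": [0, 0, 0], "grip": 0.1}, {"rot": [0, 0, 0], "slide": [0, 0, 0], "grip": 0.1}, {"rot": [0, 0, 0], "slide": [0, 0, 0], "grip": 0.1}, {"rot": [0, 0, 0], "slide": [0, 0, 0], "grip": 0.1}])

```text
time: 27.3
ee_pos: [0.538, 0.0582, 0.034]
eef_rot: [0.929, 0.37, 0.002, 0.0]
ft_force: [5.0, 3.1, 4.6]
width: 0.0189
grip_force: 25.0
```

```bash
python3 - <<'E'
from h import *
p,L=report(fn="w13");s=sensors.read_state();t=np.array(s["ee_pos"])
for z in (-.01,-.0085):
  h=held(p,t,43.3,z);print(h,(t[:2]+h[0]/1e3).round(4),np.round(s["ft_force"],1))
E
```

```text
t 27.35 tcp [0.538  0.0582 0.034 ] yaw 43.42
rim [[0.5485, -0.0056], [0.5475, -0.0041]]
  0.5997 0.0333 sc 0.93 ang 37.5 r 65.7
  0.5382 0.0574 sc 0.57 ang 98.3 r 64.8
  0.6183 -0.0140 sc 0.58 ang 354.1 r 71.1
  min gap 50.8
(array([ 0.25, -1.41]), array([0.31, 0.35]), np.float64(165.3)) [0.5383 0.0568] [6.1 3.  4.7]
(array([ 0.31, -0.91]), array([0.24, 0.45]), np.float64(162.7)) [0.5383 0.0573] [6.1 3.  4.7]
```

arm_command(steps=[{"rot": [0, 0, 0], "slide": [0, 0, -0.001], "grip": 0.1}, {"rot": [0, 0, 0], "slide": [0, 0, 0], "grip": 0.1}, {"rot": [0, 0, 0], "slide": [0, 0, 0], "grip": 0.3}, {"rot": [0, 0, 0], "slide": [0, 0, 0], "grip": 0.3}, {"rot": [0, 0, 0], "slide": [0, 0, 0.02], "grip": 0.3}, {"rot": [0, 0, 0], "slide": [0, 0, 0.03], "grip": 0.3}, {"rot": [0, 0, 0], "slide": [-0.02, -0.04, 0.04], "grip": 0.4}, {"rot": [0, 0, 0], "slide": [-0.02, -0.05, 0.03], "grip": 0.4}])

```text
time: 28.35
ee_pos: [0.4959, -0.0326, 0.1546]
eef_rot: [0.929, 0.371, 0.001, 0.0]
ft_force: [1.6, -2.0, -0.0]
width: 0.0331
grip_force: 0.0
```

arm_command(steps=[{"rot": [0, 0, 0], "slide": [-0.01, -0.015, 0], "grip": 0.4}, {"rot": [0, 0, 0], "slide": [0, 0, 0], "grip": 0.4}, {"rot": [0, 0, 0], "slide": [0, 0, 0], "grip": 0.4}, {"rot": [0, 0, 0], "slide": [0, 0, 0], "grip": 0.4}, {"rot": [0, 0, 0], "slide": [0, 0, 0], "grip": 0.4}, {"rot": [0, 0, 0], "slide": [0, 0, 0], "grip": 0.4}, {"rot": [0, 0, 0], "slide": [0, 0, 0], "grip": 0.4}, {"rot": [0, 0, 0], "slide": [0, 0, 0], "grip": 0.4}])

```text
time: 29.35
ee_pos: [0.4861, -0.0478, 0.152]
eef_rot: [0.929, 0.37, 0.0, -0.0]
ft_force: [-0.7, -0.3, 0.1]
width: 0.0348
grip_force: 0.0
```

```bash
python3 - <<'E'
from h import *
p,L=report(fn="w14")
np.savez("w14.npz",**{k:p[k] for k in("pixels","intrinsics","pose")})
im=rect(p,.0195,C0,.13,.0004);im2=im.copy()
for x,y,v in L: cv2.circle(im2,(int((x-C0[0]+.13)/.0004),int((y-C0[1]+.13)/.0004)),80,(0,255,0),1)
save({"pixels":im2},"chk6",scale=.9)
E
```

```text
t 29.4 tcp [ 0.4861 -0.0478  0.1521] yaw 43.39
rim [[0.5539, -0.0118], [0.5474, -0.0057]]
  0.5993 0.0322 sc 0.94 ang 37.0 r 64.7
  0.5367 0.0564 sc 0.94 ang 99.8 r 64.1
  0.4864 0.0179 sc 0.95 ang 158.1 r 65.9
  0.4965 -0.0483 sc 0.95 ang 219.2 r 65.9
  0.5477 -0.0078 sc 0.92 ang 275.1 r 1.1
  0.5587 -0.0717 sc 0.95 ang 279.7 r 66.0
  0.6091 -0.0314 sc 0.94 ang 338.1 r 66.3
  min gap 63.3
```

View pics/chk6.png

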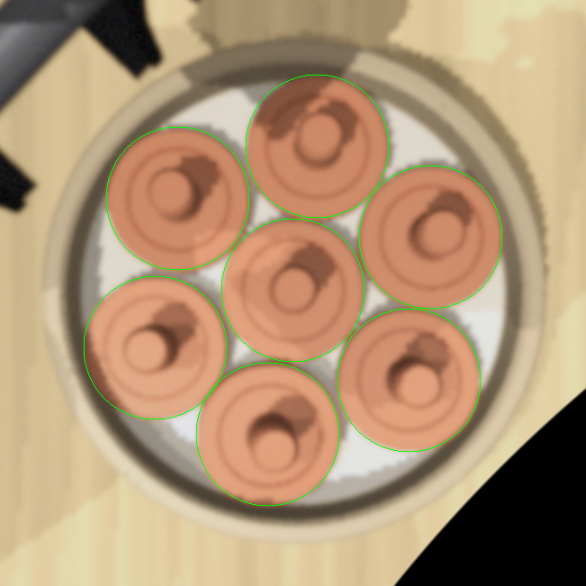

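All seven lids are in one layer. The last one, at about (267,435), sits roughly 2 mm too close to its left neighbour, with centres 63.3 mm apart instead of 64. I'll regrip it and slide it into the middle of its gap.

arm_command(steps=[{"rot": [0, 0, 0], "slide": [0.0165, 0.035, 0], "grip": 0.36}, {"rot": [0, 0, 0], "slide": [0.0165, 0.035, -0.02], "grip": 0.36}, {"rot": [0, 0, 0], "slide": [0.0166, 0.0352, -0.03], "grip": 0.36}, {"rot": [0, 0, 0], "slide": [0, 0, -0.03], "grip": 0.36}, {"rot": [0, 0, 0], "slide": [0, 0, -0.02], "grip": 0.36}, {"rot": [0, 0, 0], "slide": [0, 0, 0], "grip": 0.36}, {"rot": [0, 0, 0], "slide": [0, 0, 0], "grip": 0.36}, {"rot": [0, 0, 0], "slide": [0, 0, 0], "grip": 0.36}])

```text
time: 30.4
ee_pos: [0.5365, 0.0571, 0.0532]
eef_rot: [0.929, 0.369, 0.001, 0.001]
ft_force: [0.2, -0.4, -0.3]
width: 0.0314
grip_force: 0.0
```

arm_command(steps=[{"rot": [0, 0, 0], "slide": [-0.0006, 0.0003, -0.012], "grip": 0.36}, {"rot": [0, 0, 0], "slide": [0, 0, -0.01], "grip": 0.36}, {"rot": [0, 0, 0], "slide": [0, 0, -0.0035], "grip": 0.36}, {"rot": [0, 0, 0], "slide": [0, 0, 0], "grip": 0.36}, {"rot": [0, 0, 0], "slide": [0, 0, 0], "grip": 0.1}, {"rot": [0, 0, 0], "slide": [0, 0, 0], "grip": 0.1}, {"rot": [0, 0, 0], "slide": [0, 0, 0], "grip": 0.1}, {"rot": [0, 0, 0], "slide": [0, 0, 0], "grip": 0.1}], newtons=15)

```text
time: 31.4
ee_pos: [0.5354, 0.0578, 0.0267]
eef_rot: [0.929, 0.37, 0.0, 0.0]
ft_force: [1.8, 0.5, 0.5]
width: 0.0197
grip_force: 15.1
```

arm_command(steps=[{"rot": [0, 0, 0], "slide": [0.0008, 0.0001, 0], "grip": 0.1}, {"rot": [0, 0, 0], "slide": [0.0009, 0.0001, 0], "grip": 0.1}, {"rot": [0, 0, 0], "slide": [0.0009, 0.0001, 0], "grip": 0.1}, {"rot": [0, 0, 0], "slide": [0, 0, 0], "grip": 0.1}, {"rot": [0, 0, 0], "slide": [0, 0, 0], "grip": 0.1}, {"rot": [0, 0, 0], "slide": [0, 0, 0], "grip": 0.1}, {"rot": [0, 0, 0], "slide": [0, 0, 0], "grip": 0.1}, {"rot": [0, 0, 0], "slide": [0, 0, 0], "grip": 0.1}])

```text
time: 32.4
ee_pos: [0.5377, 0.058, 0.0266]
eef_rot: [0.929, 0.37, 0.0, 0.0]
ft_force: [0.4, 0.6, -0.4]
width: 0.0197
grip_force: 15.1
```

arm_command(steps=[{"rot": [0, 0, 0], "slide": [0, 0, 0], "grip": 0.33}, {"rot": [0, 0, 0], "slide": [0, 0, 0], "grip": 0.33}, {"rot": [0, 0, 0], "slide": [0, 0, 0.02], "grip": 0.33}, {"rot": [0, 0, 0], "slide": [0, 0, 0.03], "grip": 0.33}, {"rot": [0, 0, 0], "slide": [-0.017, -0.045, 0.04], "grip": 0.4}, {"rot": [0, 0, 0], "slide": [-0.017, -0.045, 0.03], "grip": 0.4}, {"rot": [0, 0, 0], "slide": [-0.017, -0.015, 0.03], "grip": 0.4}, {"rot": [0, 0, 0], "slide": [0, 0, 0], "grip": 0.4}])

```text
time: 33.4
ee_pos: [0.4874, -0.0484, 0.1798]
eef_rot: [0.93, 0.368, 0.002, 0.002]
ft_force: [0.3, -0.2, -0.8]
width: 0.035
grip_force: 0.0
```

```bash
python3 - <<'E'
from h import *
eyes.camera("wrist");eyes.camera("wrist")
p,L=report(fn="w15")
q=L[:,None,:2]-L[None,:,:2];D=np.hypot(q[...,0],q[...,1])*1e3
print(np.sort(D,1)[:,1:4].round(1))
res=.00025;half=.04;th=np.radians(np.arange(0,360,4.))
for x,y,_ in L:
    g=cv2.GaussianBlur(rect(p,.043,(x,y),half,res),(0,0),2).astype(np.float32)
    gx=cv2.Sobel(g,cv2.CV_32F,1,0);gy=cv2.Sobel(g,cv2.CV_32F,0,1);S=[]
    for R in (.0095,.01):
      for dx in np.arange(-.004,.0041,.00025):
        for dy in np.arange(-.004,.0041,.00025):
            i=((dx+R*np.cos(th)+half)/res).round().astype(int);j=((dy+R*np.sin(th)+half)/res).round().astype(int)
            S.append((np.abs(gx[j,i]*np.cos(th)[:,None]+gy[j,i]*np.sin(th)[:,None]).sum(1).clip(0,150).mean(),dx*1e3,dy*1e3))
    S=np.array(sorted(S,reverse=True)[:6]);print(round(x,4),round(y,4),"knob-disc mm",S[:,1:].mean(0).round(2),S[0,0].round())
E
```

```text
t 33.55 tcp [ 0.4868 -0.0463  0.1767] yaw 43.45
rim [[0.5485, -0.0178], [0.5474, -0.0057]]
  0.5993 0.0322 sc 0.94 ang 37.0 r 64.7
  0.5390 0.0580 sc 0.95 ang 97.6 r 65.3
  0.4861 0.0178 sc 0.96 ang 158.3 r 66.2
  0.4965 -0.0484 sc 0.95 ang 219.2 r 65.9
  0.5477 -0.0079 sc 0.92 ang 275.5 r 1.2
  0.5587 -0.0717 sc 0.94 ang 279.7 r 65.9
  0.6091 -0.0314 sc 0.94 ang 338.1 r 66.3
  min gap 64.4
[[66.5 66.8 66.9]
 [65.3 66.4 66.9]
 [65.6 66.5 66.5]
 [64.6 64.8 66.4]
 [64.4 64.6 65.8]
 [64.4 65.4 65.6]
 [64.8 65.3 65.4]]
0.4861 0.0178 knob-disc mm [ 3.88 -1.25] 82.0
0.4965 -0.0484 knob-disc mm [1.21 2.08] 66.0
0.539 0.058 knob-disc mm [ 0.   -3.88] 86.0
0.5587 -0.0717 knob-disc mm [-1.5   2.17] 68.0
0.6091 -0.0314 knob-disc mm [-3.37  1.83] 79.0
0.5993 0.0322 knob-disc mm [-3.54 -1.79] 81.0
0.5477 -0.0079 knob-disc mm [-1.58  0.88] 81.0
```

Every pair of centres is now at least 64.4 mm apart and the outer lids are all at wall radius, so none can be riding on another. The arm is clear of everything, so I'm handing in.

```bash
python3 - <<'E'
from h import *
p=eyes.camera("top")
for n in ["prop_0","jar","horse"]: print(n,[(np.round(d["bbox"]).tolist(),round(d["conf"],2)) for d in eyes.look_for(n,p)][:2])
print(order.close_job())
E
```

```text
prop_0 [([237.0, 79.0, 254.0, 99.0], 0.56), ([89.0, 149.0, 161.0, 216.0], 0.39)]
jar [([354.0, 113.0, 383.0, 140.0], 0.66)]
horse [([99.0, 138.0, 135.0, 207.0], 0.78)]
the job is handed in; nothing more can be done
None
```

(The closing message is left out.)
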